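Shut the brush cleaner and lock it down

ROBOT

A 6-joint arm with a two-finger parallel gripper is mounted at the origin on the work surface. World frame = base frame: x ahead of the robot, y to its left, z up, the work surface at z = 0. Lengths are in m, angles in rad, forces in N, time in s.
With the tool pointing down it reaches from about 0.4 to 0.825 m from the base axis. Payload 7 kg.
Tool frame: the origin (TCP) lies at the very end of the fingers, on their centre line; the grasp point (between the pads) lies 19 mm behind it; z points along the fingers, y is the line along which they close (so a half turn about z gives the same grasp; the last joint's range is limited). The gripper opens to 88 mm and grips with 3 to 60 N. Pads are 19 mm wide; open, the fingers measure 130 mm over their backs; the gripper's body (78 mm by 193 mm) begins 47 mm behind the grasp point.
Start: joints at [-0.939, 0.359, 0.012, 0, -1.224, -0.288], TCP at [0.227, -0.635, 0.227] pointing down, gripper open.
Joint ranges: [-3.07, 3.07], [-1.43, 2.12], [-1.02, 1.25], [-3.03, 1.67], [-3.05, -0], [-3.03, 3.03]. Speed limits (rad/s): [2.39, 2.39, 3.01, 3.14, 3.14, 3.14].

INTERFACE

Orientations are given as a 3x3 rotation matrix whose columns are the frame's x, y, z axes.
In Python, from workcell import bot gives the robot as it stands. The module is installed in compiled form; this text tells all that it offers.
- The arm moves only by the shell command python3 -m crank 'ROWS' [FORCE]. ROWS is JSON, a list of rows, each an object of numbers: "grip": the closure, from 0 (fully open) to 1 (shut); "tx", "ty", "tz": the shift along the tool's x, y, z scaled (see below); "wx", "wy", "wz": the turn, a rotation vector about the tool's x, y, z scaled (see below). A call has 1 to 8 rows; each row is the pose to reach, as a shift and turn from the pose commanded when the call began, along the tool's axes at that moment; what a row does not reach only later rows make up. The controller multiplies each number of a shift by 100 cm and each number of a turn by 60 degrees. A row lasts 1/10 s, in which the tool goes at most 50 mm and 8.59 degrees, less where a joint would pass 70% of its speed; a pose out of reach is approached as far as the arm can. A call with a number of a shift or a turn outside -1 to 1 is refused whole. A call with a gripper value outside its range is refused whole. The fingers move at their own pace and stop on an object; FORCE is the grip in N (left out, the last holds). Time passes only in rows, so rows that repeat a pose let the fingers close. It gives the time, the measured TCP pose, the force, the opening and the grip force at its end, in the units of the state.
- bot.observe(): the state, without advancing time (a new reading comes with each control period).
- bot.camera(name): name is "side" or "top"; returns the picture (384x512x3 uint8, red, green, blue); there is no depth.
- bot.calibration(name): a dict with "fx", "fy", "cx", "cy" (pixels), "k1" (the pictures are not rectified: a ray, as slopes to the right and down, at radius r is drawn at 1 + k1 r^2 times it, then the intrinsics apply), "xyz" and "attitude" of the camera in the world. Camera axes: x right, y down, z forward; pixel columns grow to the right and rows downward; lengths in m; the calibration is good to about 2 mm. A picture is of the moment at which its call begins. calibration takes no time and is no camera call.
- bot.hand_in(): hands the job in; it is judged then, once.
Trained networks look in the newest picture that a camera, given by its name, has taken for a name from the list of things; names that differ only in an ending like _2 or _b are one class to them, and where a whole thing is asked for, a point or a joint stands for the part that bears it (a point fixed in the world has none). Each returns a list of dicts, best first, with "confidence" (0 to 1); they miss things now and then, are a little off and sometimes report something else, mostly with a low value. They report only what shows in the picture. A call takes as long as a camera call. They do not tell look-alikes from the thing itself.
- bot.search_frame(camera, thing): "extent" ([left, top, right, bottom] in pixels, round what is visible of it).
- bot.mark_of(camera, thing): "position" ([column, row] in pixels: a listed point, or the origin of a listed thing).
The state is a dict: "clock": time; "q": joint angles; "qvel": joint speeds; "tau": joint torques, N m; "tool_pos": TCP position; "tcp_rot": TCP orientation; "force": force on the tool from outside, world axes, zero at the start; "torque": the same for the moment, N m; "gripper_width": finger opening in m; "gripper_force": force on a finger pad.
Only numpy, scipy, OpenCV 4.12 (cv2) and the standard library are available. Lean on these libraries where they do the work, as an engineer would, in place of code of your own. Each camera call takes 0.05 s, during which the arm holds its last target. There are 200 camera calls.

TASK

The brush cleaner's red child-resistant cap was left loose: press it down and keep it down while you turn it clockwise until it is fully tight, since turning alone just spins it round. Then swing the hold-down bar over the cap and down until it lies right home in its catch, and leave the other things on the bench where they are.

Things in the scene. Friction and masses are not known exactly. Their poses are not given: they have to be found in the camera images.
- holder: Grey steel bottle holder screwed to the bench, a 78 mm square white bottle of brush cleaner standing fast in it. Origin: on the bottle's axis at bench level, z up. The posts stand at y = +-78 mm (40 mm wide in x): +y carries the bar's hinge (top 169 mm high), -y the forked catch (169 mm). Beside the cap the +x and -x sides are free for fingers.
- cap_top (a point): Centre of the top of the red child-resistant cap, 152 mm above the bench, on the bottle's axis. The ribbed red shell below it is 52 mm across and 36 mm tall. It is sprung: pushed straight down it travels 6 mm (5 N to start, 10 N at the bottom; up to 20 N where inner teeth meet tip to tip, until turning drops them into step). Let go, it springs up.
- thread (a joint): How far the white inner cap under the red shell is unscrewed, rad: 0 is fully tight (firm stop); starts at 0.45 to 0.85. It tightens clockwise seen from above, and follows the shell only while that is pushed down 4 mm or more, after up to 0.65 rad of free play, with a drag of about 0.1 N m.
- shell (a joint): Angle of the red outer shell, rad, positive anticlockwise seen from above. Not pushed down it just spins round either way, without end and without the inner cap. Its zero means nothing.
- bar_hinge (a point): Centre of the bar's hinge on top of the holder's +y post, 160 mm above the bench; the hinge axis is level, along the holder's x axis.
- bar (a joint): Angle of the hold-down bar (flat steel, 20 x 6 mm), rad: 0 is closed, level across above the cap from the +y post to the -y post (a stop); pi/2 is straight up; it starts leaning outwards at 2.0 to 2.4. The hinge is stiff: the bar stays where it is left, even half way, and takes about 1 to 3 N at the knob.
- knob (a point): Centre of the black ball knob, 28 mm in diameter, at the bar's end, 184 mm from the hinge axis, on a 10 mm round stem. It can be pinched from above, across the bar (along the hinge axis direction), at every bar angle. With the bar closed it is outside the catch, 106 mm from the bottle's axis.
- catch (a point): Fork on top of the holder's -y post, 160 mm above the bench: the closed bar lies in it on a rubber pad between two prongs 27 mm apart.
- jar: Squat glass paint jar with brass lid, 72 mm across, 95 mm tall; origin at the centre of its underside. Bystander, to be left alone.
- tiles: Three loosely stacked bare wood tiles, 70 x 70 mm, 24 mm high; origin at the centre of its underside. Bystander, to be left alone.
- brush: Paint brush lying flat, pink handle, 200 mm long; origin at the centre of its underside. Bystander, to be left alone.
- tin: Pink paint tin, 92 mm across, 98 mm tall, a brush standing in it up to 210 mm; origin at the centre of its underside. Bystander, to be left alone.
- cup: White plastic cup, 72 mm across, 60 mm tall; origin at the centre of its underside. Bystander, to be left alone.
- ear_defenders: Red and black ear defenders standing on their cups, 150 mm wide, 136 mm tall; origin at the centre of its underside. Bystander, to be left alone.
- birdhouse: Yellow toy birdhouse with pink roof, 130 x 130 mm, 180 mm tall; origin at the centre of its underside. Bystander, to be left alone.
Things that resemble listed ones, but are neither listed nor needed, are in the scene too. There is more than one size of the holder; the job needs the larger.

How it is judged:
By the outcome, as a careful person would: the job done as asked, in the order asked, and still so for the second after the job is handed in, with the robot touching nothing.
It also fails if it takes over 64 s, if anything falls off the work surface, if the arm or the gripper's body presses on something with over 40 N, if the wrist force passes 120 N, or if a joint passes its speed limit or range.

## Working session

There is one attempt and no reset: what is moved stays moved. The work goes in short steps, Python scripts to look and compute and a shell command to move; the robot and the scene stay as the last step left them, time stands still between calls to the robot, and variables do not carry over. Pictures are saved under pics/ and viewed, at most 10 in all, crops included, and the job is handed in when it is done.

```bash
mkdir -p pics; cat > h.py <<'E'
import numpy as np, cv2
from scipy.optimize import least_squares
from workcell import bot
def cal(n):
    c=bot.calibration(n); K=np.array([[c['fx'],0,c['cx']],[0,c['fy'],c['cy']],[0,0,1.]])
    return c,K,np.array(c['xyz']),np.array(c['attitude'])
def proj(n,P):
    c,K,t,R=cal(n); p=(np.atleast_2d(P)-t)@R; s=p[:,:2]/p[:,2:]
    r2=(s**2).sum(1,keepdims=True); s=s*(1+c['k1']*r2)
    return s*[c['fx'],c['fy']]+[c['cx'],c['cy']]
def ray(n,uv):
    c,K,t,R=cal(n); d=(np.array(uv,float)-[c['cx'],c['cy']])/[c['fx'],c['fy']]; s=d.copy()
    for _ in range(20): s=d/(1+c['k1']*(s@s))
    return t,R@np.append(s,1)
def onz(n,uv,z):
    t,d=ray(n,uv); return t+d*(z-t[2])/d[2]
def tri(uvs):
    A=np.zeros((3,3));b=np.zeros(3)
    for n,uv in uvs:
        t,d=ray(n,uv); d=d/np.linalg.norm(d); M=np.eye(3)-np.outer(d,d); A+=M;b+=M@t
    return np.linalg.solve(A,b)
def shot(n,f):
    im=bot.camera(n); cv2.imwrite('pics/'+f,im[:,:,::-1]); return im
E
python3 - <<'E'
from h import *
np.set_printoptions(precision=3,suppress=True)
a=shot('top','t0.png'); b=shot('side','s0.png')
for n in('top','side'):
    c=bot.calibration(n); print(n,c)
    for th in('holder','cap_top','knob','bar_hinge','catch'):
        for m in bot.mark_of(n,th)[:4]: print(n,th,np.round(m['position'],1),round(m['confidence'],2))
print(bot.observe())
E
```

```text
top {'fx': 420.4176743604309, 'fy': 420.4176743604309, 'cx': 248.1410345557737, 'cy': 192.89874543585367, 'k1': -0.051962179534673754, 'xyz': array([0.414, 0.016, 1.252]), 'attitude': array([[ 0.014, -0.993,  0.121],
       [-1.   , -0.011,  0.027],
       [-0.026, -0.122, -0.992]])}
top holder [268.2 203.5] 0.9
top holder [193.  228.1] 0.84
top cap_top [264.9 198.6] 0.66
top cap_top [182.4 226.4] 0.55
top knob [207.9 236.1] 0.67
top knob [178.1 176.2] 0.64
top bar_hinge [237.4 192.7] 0.82
top bar_hinge [165.7 222. ] 0.75
top catch [200.3 235.6] 0.65
top catch [294.8 207.7] 0.62
side {'fx': 372.8750831600875, 'fy': 372.8750831600875, 'cx': 253.73866107847812, 'cy': 187.9376918777069, 'k1': -0.028075239297716745, 'xyz': array([0.422, 0.699, 0.864]), 'attitude': array([[-0.986, -0.115,  0.124],
       [-0.169,  0.727, -0.666],
       [-0.013, -0.677, -0.736]])}
side holder [275.7 279. ] 0.8
side cap_top [260.1 170.5] 0.65
side cap_top [281.1 255.1] 0.58
side knob [224.4 194.5] 0.81
side knob [290.7 230.2] 0.67
side bar_hinge [271.7 273.6] 0.89
side bar_hinge [250.4 193.7] 0.84
side bar_hinge [264.  210.3] 0.71
side catch [286.  235.5] 0.86
side catch [272.3 150.3] 0.69
{'clock': 0.6, 'q': array([-0.939,  0.359,  0.012, -0.   , -1.224, -0.288]), 'qvel': array([ 0.001, -0.001, -0.   ,  0.001, -0.001, -0.001]), 'tau': array([  0.   , -58.199,  29.318,   7.   ,   0.012,  -0.   ]), 'tool_pos': array([ 0.227, -0.635,  0.227]), 'tcp_rot': array([[-0.941, -0.337,  0.   ],
       [-0.337,  0.941, -0.   ],
       [-0.   , -0.   , -1.   ]]), 'force': array([0.266, 0.296, 0.17 ]), 'torque': array([ 0.096,  0.001, -0.014]), 'gripper_force': 0.0, 'gripper_width': 0.08747582209128957}
```

View pics/t0.png

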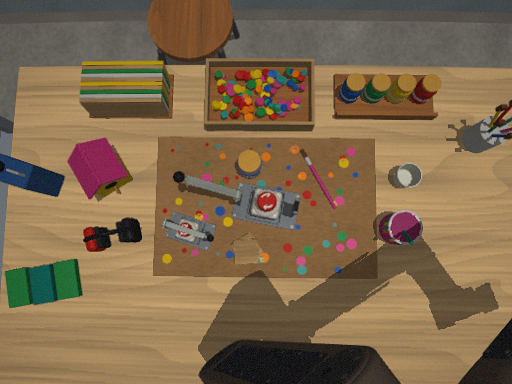

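View pics/s0.png

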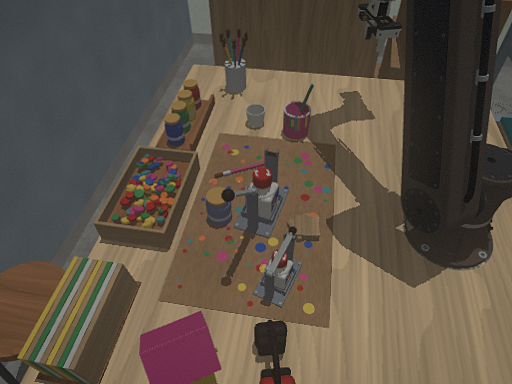

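Two holders fit the description: one at top (267,204) / side (262,205) with its bar open (knob at top (178,177), side (228,195)), and one at top (190,229) / side (280,275) with its bar closed and visibly smaller. The first is the larger, and its open bar matches the starting state. I'll check that with a crop and fit the pose.

```bash
cat > fit.py <<'E'
from h import *
np.set_printoptions(precision=4,suppress=True)
def pts(p):
    x,y,a,b=p; c,s=np.cos(a),np.sin(a); R=np.array([[c,-s,0],[s,c,0],[0,0,1]])
    L=np.array([[0,0,.152],[0,.078,.160],[0,-.078,.160],[0,.078-.184*np.cos(b),.160+.184*np.sin(b)],[0,0,0]])
    return L@R.T+[x,y,0]
names=['cap_top','bar_hinge','catch','knob','holder']
if __name__=='__main__':
    rough={'top':[(265,199),(237,193),(295,208),(178,176),(268,203)],'side':[(260,170),(250,194),(272,150),(228,194),(262,215)]}
    obs=[]
    for n in('top','side'):
        bot.camera(n)
        for i,th in enumerate(names):
            for m in bot.mark_of(n,th):
                d=np.linalg.norm(np.array(m['position'])-rough[n][i])
                if d<14: obs.append((n,i,np.array(m['position'])));break
    def f(p):
        P=pts(p); return np.concatenate([proj(n,P[i])[0]-uv for n,i,uv in obs])
    best=min((least_squares(f,[.4,-.03,a,2.2],loss='soft_l1') for a in np.arange(0,6.28,.7)),key=lambda r:r.cost)
    print(best.x,best.cost)
    for o,r in zip(obs,f(best.x).reshape(-1,2)): print(o[0],names[o[1]],o[2],r)
    print(pts(best.x))
    a=cv2.resize(bot.camera('top')[150:260,150:320],None,fx=3,fy=3,interpolation=cv2.INTER_CUBIC)
    b=cv2.resize(bot.camera('side')[130:310,190:330],None,fx=2,fy=2,interpolation=cv2.INTER_CUBIC)
    im=np.zeros((360,510+280,3),np.uint8); im[:330,:510]=a; im[:,510:]=b
    for n,(ox,oy,f_,dx) in {'top':(150,150,3,0),'side':(190,130,2,510)}.items():
        for uv in proj(n,pts(best.x)): cv2.circle(im,(int((uv[0]-ox)*f_+dx),int((uv[1]-oy)*f_)),3,(0,255,255),1)
    cv2.imwrite('pics/c1.png',im[:,:,::-1])
E
python3 fit.py
```

```text
Traceback (most recent call last):
  File "fit.py", line 19, in <module>
    best=min((least_squares(f,[.4,-.03,a,2.2],loss='soft_l1') for a in np.arange(0,6.28,.7)),key=lambda r:r.cost)
  File "fit.py", line 19, in <genexpr>
    best=min((least_squares(f,[.4,-.03,a,2.2],loss='soft_l1') for a in np.arange(0,6.28,.7)),key=lambda r:r.cost)
              ~~~~~~~~~~~~~^^^^^^^^^^^^^^^^^^^^^^^^^^^^^^^^^^
  File "fit.py", line 18, in f
    P=pts(p); return np.concatenate([proj(n,P[i])[0]-uv for n,i,uv in obs])
                                     ~~~~^^^^^^^^
  File "h.py", line 8, in proj
    c,K,t,R=cal(n); p=(np.atleast_2d(P)-t)@R; s=p[:,:2]/p[:,2:]
            ~~~^^^
  File "h.py", line 5, in cal
    c=bot.calibration(n); K=np.array([[c['fx'],0,c['cx']],[0,c['fy'],c['cy']],[0,0,1.]])
ValueError: time passes only in moves, steps and waits
```

```bash
sed -i 's/^def cal(n):/import functools\n@functools.cache\ndef cal(n):/' h.py
python3 fit.py
```

```text
[ 0.5298 -0.0054  6.0859  2.4198] 13.43795154945509
top bar_hinge [239.  195.9] [-0.4761 -2.0145]
top catch [294.4 207.9] [ 2.6839 -1.7065]
top knob [178.5 176. ] [ 0.1737 -0.344 ]
top holder [267.7 203.6] [-1.0699  2.0406]
side cap_top [259.  169.7] [3.0155 2.5532]
side bar_hinge [251.5 192.2] [-0.0115 -1.8778]
side catch [270.8 151. ] [0.7707 0.8558]
side knob [225.8 196.9] [0.573 0.19 ]
side holder [264.2 208.6] [-2.3396 -0.4333]
[[ 0.5298 -0.0054  0.152 ]
 [ 0.5451  0.071   0.16  ]
 [ 0.5145 -0.0819  0.16  ]
 [ 0.5722  0.2065  0.2816]
 [ 0.5298 -0.0054  0.    ]]
```

View pics/c1.png

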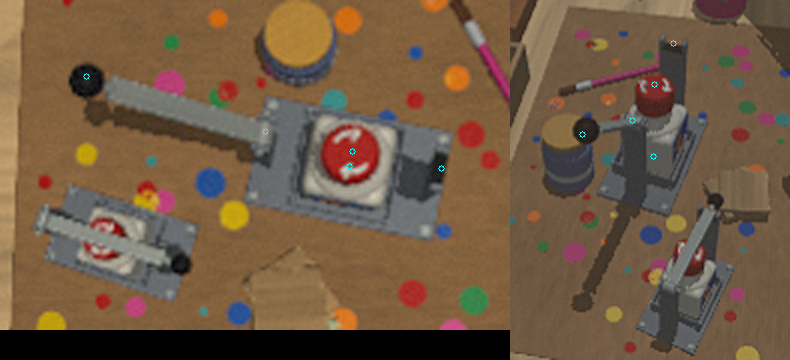

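The crop shows the two side by side. The holder at crop (350,150) is clearly the larger, with its bar open and the model points landing on the hinge, cap and knob. The one at crop (110,240) is the small look-alike. Next I refine the cap axis by silhouette and work out the approach.

```bash
cat > mv.py <<'E'
from h import *
from scipy.spatial.transform import Rotation as Ro
YAW=6.0859-2*np.pi
def rows(target,yawy,o=None):
    """units for shift and turn from present pose to TCP target, tool y at world yaw yawy, z down"""
    o=o or bot.observe(); R=np.array(o['tcp_rot']); p=np.array(o['tool_pos'])
    y=np.array([np.cos(yawy),np.sin(yawy),0]); z=np.array([0,0,-1.]); Rt=np.c_[np.cross(y,z),y,z]
    s=R.T@(np.array(target)-p); w=Ro.from_matrix(R.T@Rt).as_rotvec()/np.radians(60)
    print('shift',np.round(s,4),'turn',np.round(w,4))
E
python3 - <<'E'
from mv import *
np.set_printoptions(precision=4,suppress=True)
box={'top':(235,175,300,235),'side':(240,155,285,205)}; M={}
for n in box:
    im=bot.camera(n).astype(int); m=(im[...,0]>90)&(im[...,0]>1.8*im[...,1])&(im[...,0]>1.8*im[...,2])
    x0,y0,x1,y1=box[n]; k=np.zeros(m.shape,bool);k[y0:y1,x0:x1]=m[y0:y1,x0:x1]
    k=cv2.morphologyEx(k.astype(np.uint8),cv2.MORPH_CLOSE,np.ones((7,7))); M[n]=k
    ys,xs=np.nonzero(k); print(n,xs.min(),ys.min(),xs.max(),ys.max(),xs.mean(),ys.mean())
a=np.arange(0,6.28,.15); ring=np.c_[.026*np.cos(a),.026*np.sin(a)]
cyl=np.r_[np.c_[ring,a*0+.152],np.c_[ring,a*0+.116]]
def cost(p):
    c=0
    for n in M:
        uv=proj(n,cyl+[p[0],p[1],0]); k=np.zeros(M[n].shape,np.uint8)
        cv2.fillConvexPoly(k,cv2.convexHull((uv*16).round().astype(np.int32)),1,shift=4)
        c+=1-(k&M[n]).sum()/(k|M[n]).sum()
    return c
g=min((cost((x,y)),x,y) for x in np.arange(.515,.545,.001) for y in np.arange(-.02,.01,.001)); print(g)
for n in('top','side'):
  for m in bot.mark_of(n,'tin')[:1]+bot.mark_of(n,'jar')[:2]: print(n,m['position'],onz(n,m['position'],0))
c=np.array([g[1],g[2]])
for z in(.30,): rows([*c,z],YAW+np.pi+.85)
E
```

```text
top 235 176 291 210 267.1964809384164 198.28445747800586
side 241 161 271 189 261.1531100478469 173.72727272727272
(np.float64(0.7838536357203679), np.float64(0.528), np.float64(-0.0019999999999999844))
top [395.9, 228.9] [ 0.4649 -0.3891  0.    ]
top [250.5, 168.9] [0.6407 0.0442 0.    ]
side [292.8, 129.1] [ 0.4754 -0.3955 -0.    ]
side [219.9, 217.3] [0.6463 0.0484 0.    ]
shift [-0.4964  0.4951 -0.0734] turn [ 0.     0.    -1.795]
```

```bash
python3 -m crank '[{"tz":-0.05},{"tz":-0.073,"tx":-0.03,"ty":0.03,"wz":-0.14},{"tz":-0.073,"tx":-0.065,"ty":0.065,"wz":-0.28},{"tz":-0.073,"tx":-0.1,"ty":0.1,"wz":-0.42},{"tz":-0.073,"tx":-0.135,"ty":0.135,"wz":-0.56},{"tz":-0.073,"tx":-0.17,"ty":0.17,"wz":-0.7},{"tz":-0.073,"tx":-0.205,"ty":0.205,"wz":-0.84},{"tz":-0.073,"tx":-0.24,"ty":0.24,"wz":-0.98}]'
python3 - <<'E'
from mv import *
np.set_printoptions(precision=4,suppress=True)
seed={'top':(267,200),'side':(259,180)}; M={}
for n,f in(('top','t0'),('side','s0')):
    im=cv2.imread(f'pics/{f}.png')[...,::-1].astype(int); m=(im[...,0]>70)&(im[...,0]>1.8*im[...,1])&(im[...,0]>1.8*im[...,2])
    _,lab,st,ce=cv2.connectedComponentsWithStats(m.astype(np.uint8))
    d=np.hypot(*(ce-seed[n]).T)+1e3*(st[:,4]<60); d[0]=1e9; i=d.argmin(); print(n,st[i],ce[i])
    k=np.zeros(m.shape,np.uint8); cs,_=cv2.findContours((lab==i).astype(np.uint8),0,2); cv2.fillConvexPoly(k,cv2.convexHull(np.vstack(cs)),1); M[n]=k
a=np.arange(0,6.28,.15); ring=np.c_[.026*np.cos(a),.026*np.sin(a)]
cyl=np.r_[np.c_[ring,a*0+.152],np.c_[ring,a*0+.116]]
def cost(p,ns):
    c=0
    for n in ns:
        uv=proj(n,cyl+[p[0],p[1],0]); k=np.zeros(M[n].shape,np.uint8)
        cv2.fillConvexPoly(k,cv2.convexHull((uv*16).round().astype(np.int32)),1,shift=4)
        c+=1-(k&M[n]).sum()/(k|M[n]).sum()
    return c
for ns in(['top'],['side'],['top','side']):
    g=min((cost((x,y),ns),x,y) for x in np.arange(.51,.545,.001) for y in np.arange(-.02,.01,.001)); print(ns,np.round(g,4))
rows([g[1],g[2],.30],YAW+np.pi+.85)
E
```

```text
top [257 192  19  19 233] [266.2275 201.0815]
side [253 167  19  21 287] [261.8955 177.4808]
['top'] [ 0.14   0.531 -0.002]
['side'] [ 0.1499  0.528  -0.006 ]
['top', 'side'] [ 0.2989  0.528  -0.002 ]
shift [-0.4964  0.4951 -0.0734] turn [ 0.     0.    -1.795]invalid input
```

```bash
python3 -m crank '[{"grip":0,"tx":0,"ty":0,"tz":-0.05,"wx":0,"wy":0,"wz":0},{"grip":0,"tx":-0.03,"ty":0.03,"tz":-0.073,"wx":0,"wy":0,"wz":-0.14},{"grip":0,"tx":-0.065,"ty":0.065,"tz":-0.073,"wx":0,"wy":0,"wz":-0.28},{"grip":0,"tx":-0.1,"ty":0.1,"tz":-0.073,"wx":0,"wy":0,"wz":-0.42},{"grip":0,"tx":-0.135,"ty":0.135,"tz":-0.073,"wx":0,"wy":0,"wz":-0.56},{"grip":0,"tx":-0.17,"ty":0.17,"tz":-0.073,"wx":0,"wy":0,"wz":-0.7},{"grip":0,"tx":-0.205,"ty":0.205,"tz":-0.073,"wx":0,"wy":0,"wz":-0.84},{"grip":0,"tx":-0.24,"ty":0.24,"tz":-0.073,"wx":0,"wy":0,"wz":-0.98}]'
python3 -c "
from mv import *
rows([.529,-.004,.30],YAW+np.pi+.85)"
```

```text
clock: 3.0
tool_pos: [0.3729, -0.3268, 0.2999]
tcp_rot: [[-0.194, -0.981, 0.001], [-0.981, 0.194, -0.0], [0.0, -0.001, -1.0]]
force: [1.4, 0.1, -0.0]
gripper_width: 0.0878
gripper_force: 0.0
shift [-3.47e-01 -9.06e-02 -1.00e-04] turn [-8.000e-04 -5.000e-04 -8.094e-01]
```

```bash
python3 -m crank '[{"grip":0,"tx":-0.045,"ty":-0.012,"tz":0,"wx":0,"wy":0,"wz":-0.14},{"grip":0,"tx":-0.09,"ty":-0.024,"tz":0,"wx":0,"wy":0,"wz":-0.28},{"grip":0,"tx":-0.135,"ty":-0.036,"tz":0,"wx":0,"wy":0,"wz":-0.42},{"grip":0,"tx":-0.18,"ty":-0.048,"tz":0,"wx":0,"wy":0,"wz":-0.56},{"grip":0,"tx":-0.225,"ty":-0.06,"tz":0,"wx":0,"wy":0,"wz":-0.7},{"grip":0,"tx":-0.27,"ty":-0.072,"tz":0,"wx":0,"wy":0,"wz":-0.81},{"grip":0,"tx":-0.315,"ty":-0.083,"tz":0,"wx":0,"wy":0,"wz":-0.81},{"grip":0,"tx":-0.347,"ty":-0.091,"tz":0,"wx":0,"wy":0,"wz":-0.81}]'
python3 -c "
from mv import *
rows([.529,-.004,.20],YAW+np.pi+.85)"
```

```text
clock: 3.8
tool_pos: [0.5317, -0.0042, 0.2997]
tcp_rot: [[0.604, -0.797, 0.001], [-0.797, -0.604, 0.0], [0.0, -0.001, -1.0]]
force: [0.7, -1.4, -0.0]
gripper_width: 0.0874
gripper_force: 0.0
shift [-0.0018  0.0021  0.0997] turn [-0.0006 -0.0001 -0.0035]
```

```bash
python3 -m crank '[{"grip":0,"tx":-0.001,"ty":0.001,"tz":0.05,"wx":0,"wy":0,"wz":0},{"grip":0,"tx":-0.001,"ty":0.001,"tz":0.1,"wx":0,"wy":0,"wz":0},{"grip":0,"tx":-0.001,"ty":0.001,"tz":0.13,"wx":0,"wy":0,"wz":0},{"grip":0,"tx":-0.001,"ty":0.001,"tz":0.155,"wx":0,"wy":0,"wz":0},{"grip":0,"tx":-0.001,"ty":0.001,"tz":0.17,"wx":0,"wy":0,"wz":0},{"grip":0,"tx":-0.001,"ty":0.001,"tz":0.17,"wx":0,"wy":0,"wz":0}]'
python3 - <<'E'
from h import *
for n,b in(('top',(200,140,330,260)),('side',(190,110,330,230))):
    im=bot.camera(n)[b[1]:b[3],b[0]:b[2]]; cv2.imwrite(f'pics/d_{n}.png',cv2.resize(im,(400,400*im.shape[0]//im.shape[1]))[:,:,::-1])
a=cv2.imread('pics/d_top.png');b=cv2.imread('pics/d_side.png');h=min(len(a),len(b))
cv2.imwrite('pics/d.png',np.hstack([a[:h],b[:h]])); print(bot.observe()['force'])
E
```

```text
clock: 4.4
tool_pos: [0.528, -0.0069, 0.1275]
tcp_rot: [[0.603, -0.798, -0.004], [-0.798, -0.603, -0.001], [-0.002, 0.004, -1.0]]
force: [0.7, -0.6, -0.0]
gripper_width: 0.0878
gripper_force: 0.0
[-0.01209406  0.86069899  0.33809337]
```

View pics/d.png

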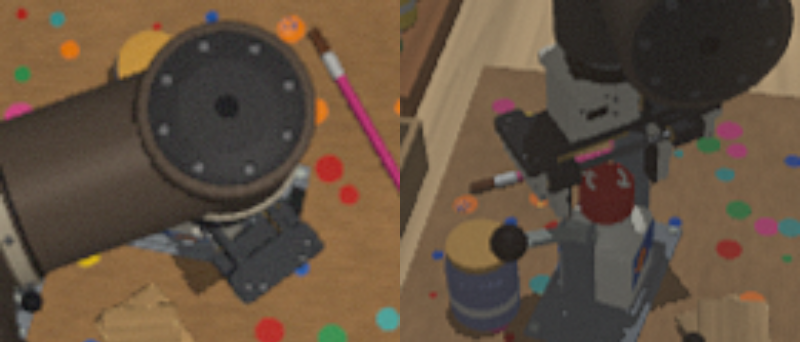

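The crop shows the fingers straddling the red cap (side crop (607,193)) and the open bar's knob (508,242) untouched. I close gently first.

```bash
python3 -m crank '[{"grip":0.3,"tx":0,"ty":0,"tz":0,"wx":0,"wy":0,"wz":0},{"grip":0.6,"tx":0,"ty":0,"tz":0,"wx":0,"wy":0,"wz":0},{"grip":1,"tx":0,"ty":0,"tz":0,"wx":0,"wy":0,"wz":0},{"grip":1,"tx":0,"ty":0,"tz":0,"wx":0,"wy":0,"wz":0},{"grip":1,"tx":0,"ty":0,"tz":0,"wx":0,"wy":0,"wz":0},{"grip":1,"tx":0,"ty":0,"tz":0,"wx":0,"wy":0,"wz":0}]' 8; python3 -c "
from h import *
o=bot.observe();print(o['q'],o['tool_pos'],o['force'],o['torque'])"
```

```text
clock: 5.1
tool_pos: [0.5321, -0.0051, 0.1304]
tcp_rot: [[0.604, -0.797, 0.005], [-0.797, -0.604, 0.002], [0.001, -0.005, -1.0]]
force: [5.7, 5.4, -2.5]
gripper_width: 0.0521
gripper_force: 8.0
[ 3.58943607e-01  2.07681237e-01 -4.38171626e-01 -2.63324549e-04
 -9.19280361e-01  2.89227036e-01] [ 0.53209376 -0.0051311   0.1303659 ] [ 5.67211343  5.43221269 -2.5357281 ] [ 1.65429511 -1.91252634 -0.06284793]
```

```bash
python3 -m crank '[{"grip":1,"tx":0,"ty":-0.003,"tz":0,"wx":0,"wy":0,"wz":0},{"grip":1,"tx":0,"ty":-0.003,"tz":0,"wx":0,"wy":0,"wz":0},{"grip":1,"tx":0,"ty":-0.003,"tz":0,"wx":0,"wy":0,"wz":0},{"grip":1,"tx":0,"ty":-0.003,"tz":0,"wx":0,"wy":0,"wz":0}]' 45; python3 -c "
from h import *
o=bot.observe();print(o['tool_pos'],o['force'],o['torque'])"
```

```text
clock: 5.5
tool_pos: [0.5322, -0.0049, 0.1299]
tcp_rot: [[0.603, -0.798, 0.001], [-0.798, -0.603, -0.0], [0.001, -0.0, -1.0]]
force: [1.6, -1.7, 4.8]
gripper_width: 0.0512
gripper_force: 45.0
[ 0.532206   -0.00493771  0.12991964] [ 1.62464295 -1.66874491  4.84907021] [-0.79681088 -0.01341487  0.02210711]
```

```bash
python3 -m crank '[{"grip":1,"tx":0,"ty":0,"tz":0.004,"wx":0,"wy":0,"wz":0},{"grip":1,"tx":0,"ty":0,"tz":0.007,"wx":0,"wy":0,"wz":0},{"grip":1,"tx":0,"ty":0,"tz":0.007,"wx":0,"wy":0,"wz":0},{"grip":1,"tx":0,"ty":0,"tz":0.007,"wx":0,"wy":0,"wz":0}]' 50; python3 -c "
from h import *
o=bot.observe();print(o['tool_pos'],o['force'],o['torque'])"
```

```text
clock: 5.9
tool_pos: [0.5323, -0.005, 0.1242]
tcp_rot: [[0.604, -0.797, 0.001], [-0.797, -0.604, -0.0], [0.001, -0.001, -1.0]]
force: [-3.2, -1.7, 15.6]
gripper_width: 0.0511
gripper_force: 50.0
[ 0.53233041 -0.0049534   0.12416349] [-3.19407659 -1.71235624 15.63826882] [-0.55524743  1.77920029  0.02793804]
```

```bash
python3 -m crank '[{"grip":1,"tx":0,"ty":0,"tz":0.001,"wx":0,"wy":0,"wz":0.06},{"grip":1,"tx":0,"ty":0,"tz":0.001,"wx":0,"wy":0,"wz":0.12},{"grip":1,"tx":0,"ty":0,"tz":0.001,"wx":0,"wy":0,"wz":0.18},{"grip":1,"tx":0,"ty":0,"tz":0.001,"wx":0,"wy":0,"wz":0.24},{"grip":1,"tx":0,"ty":0,"tz":0.001,"wx":0,"wy":0,"wz":0.3},{"grip":1,"tx":0,"ty":0,"tz":0.001,"wx":0,"wy":0,"wz":0.36},{"grip":1,"tx":0,"ty":0,"tz":0.001,"wx":0,"wy":0,"wz":0.42},{"grip":1,"tx":0,"ty":0,"tz":0.001,"wx":0,"wy":0,"wz":0.48}]' 50; python3 -c "
from h import *
o=bot.observe();print(o['q'],o['tool_pos'],o['force'],o['torque'])"
```

```text
clock: 6.7
tool_pos: [0.531, -0.0055, 0.124]
tcp_rot: [[0.143, -0.99, -0.001], [-0.99, -0.143, -0.001], [0.001, 0.001, -1.0]]
force: [-10.8, -1.4, 29.4]
gripper_width: 0.0511
gripper_force: 50.0
[ 0.35993028  0.2165054  -0.44418356  0.00110282 -0.91102771 -0.21749992] [ 0.53100777 -0.00545302  0.1239882 ] [-10.80716232  -1.42868352  29.36668584] [-0.16646423  5.00301265  0.14175563]
```

```bash
python3 -m crank '[{"grip":1,"tx":0,"ty":0.002,"tz":-0.001,"wx":0,"wy":0,"wz":0.06},{"grip":1,"tx":0,"ty":0.002,"tz":-0.001,"wx":0,"wy":0,"wz":0.12},{"grip":1,"tx":0,"ty":0.002,"tz":-0.001,"wx":0,"wy":0,"wz":0.18},{"grip":1,"tx":0,"ty":0.002,"tz":-0.001,"wx":0,"wy":0,"wz":0.24},{"grip":1,"tx":0,"ty":0.002,"tz":-0.001,"wx":0,"wy":0,"wz":0.3},{"grip":1,"tx":0,"ty":0.002,"tz":-0.001,"wx":0,"wy":0,"wz":0.36}]' 50; python3 -c "
from h import *
o=bot.observe();print(o['q'],o['tool_pos'],o['force'],o['torque'])"
```

```text
clock: 7.3
tool_pos: [0.5297, -0.0053, 0.1241]
tcp_rot: [[-0.23, -0.973, 0.0], [-0.973, 0.23, -0.001], [0.001, -0.0, -1.0]]
force: [-6.8, 0.0, 18.5]
gripper_width: 0.0511
gripper_force: 50.0
[ 0.36120922  0.21385749 -0.44742185  0.00117694 -0.90955944 -0.59358158] [ 0.52972773 -0.00528315  0.12412329] [-6.82901849  0.0251426  18.51113844] [0.23748496 2.98306156 1.87259185]
```

```bash
python3 -m crank '[{"grip":1,"tx":0,"ty":0,"tz":0,"wx":0,"wy":0,"wz":0.02},{"grip":1,"tx":0,"ty":0,"tz":0,"wx":0,"wy":0,"wz":0.04},{"grip":1,"tx":0,"ty":0,"tz":0,"wx":0,"wy":0,"wz":0.04}]' 55; python3 -c "
from h import *
o=bot.observe();print(o['q'],o['tool_pos'],o['force'],o['torque'])"
```

```text
clock: 7.6
tool_pos: [0.5296, -0.0052, 0.1241]
tcp_rot: [[-0.267, -0.964, 0.0], [-0.964, 0.267, -0.001], [0.001, -0.0, -1.0]]
force: [-6.8, -0.4, 18.5]
gripper_width: 0.0514
gripper_force: 55.0
[ 0.36151629  0.21377698 -0.44755334  0.00140147 -0.90974888 -0.63292298] [ 0.52963496 -0.0052278   0.12414898] [-6.78860231 -0.42791404 18.4987181 ] [0.16967391 2.91742562 1.95795217]
```

Torque jumped from the 0.1 N m drag to a plateau of about 1.95 N m while still pressed. That is the firm stop, with the pads slipping, so the thread is tight. Now I release and retreat upward.

```bash
python3 -m crank '[{"grip":0,"tx":0,"ty":0,"tz":0,"wx":0,"wy":0,"wz":0},{"grip":0,"tx":0,"ty":0,"tz":0,"wx":0,"wy":0,"wz":0},{"grip":0,"tx":0,"ty":0,"tz":0,"wx":0,"wy":0,"wz":0},{"grip":0,"tx":0,"ty":0,"tz":-0.04,"wx":0,"wy":0,"wz":0},{"grip":0,"tx":0,"ty":0,"tz":-0.09,"wx":0,"wy":0,"wz":-0.07},{"grip":0,"tx":0,"ty":0,"tz":-0.14,"wx":0,"wy":0,"wz":-0.07},{"grip":0,"tx":0,"ty":0,"tz":-0.19,"wx":0,"wy":0,"wz":-0.07},{"grip":0,"tx":0,"ty":0,"tz":-0.23,"wx":0,"wy":0,"wz":-0.07}]' 55
python3 - <<'E'
from mv import *
np.set_printoptions(precision=4,suppress=True)
a=shot('top','e_t.png')[130:260,150:320]; b=shot('side','e_s.png')[120:260,190:340]
for n in('top','side'): print(n,[(np.round(m['position'],1),round(m['confidence'],2)) for m in bot.mark_of(n,'knob')[:3]],[np.round(m['extent'],1) for m in bot.search_frame(n,'knob')[:3]])
a=cv2.resize(a,(400,306));b=cv2.resize(b,(400,373))[:306]
cv2.imwrite('pics/e.png',np.hstack([a,b])[:,:,::-1])
E
```

```text
clock: 8.4
tool_pos: [0.53, -0.0051, 0.3554]
tcp_rot: [[-0.2, -0.98, 0.002], [-0.98, 0.2, 0.001], [-0.001, -0.002, -1.0]]
force: [1.2, 1.2, -0.2]
gripper_width: 0.0878
gripper_force: 0.0
top [(array([208.3, 238.3]), 0.61), (array([243.5, 250. ]), 0.46)] [array([184.1, 228.8, 213.2, 243.2])]
side [(array([291.6, 228.7]), 0.9), (array([229.3, 194.7]), 0.58)] [array([221.4, 189.6, 254.4, 203.4]), array([264.4, 225.3, 297.2, 276.5])]
```

View pics/e.png

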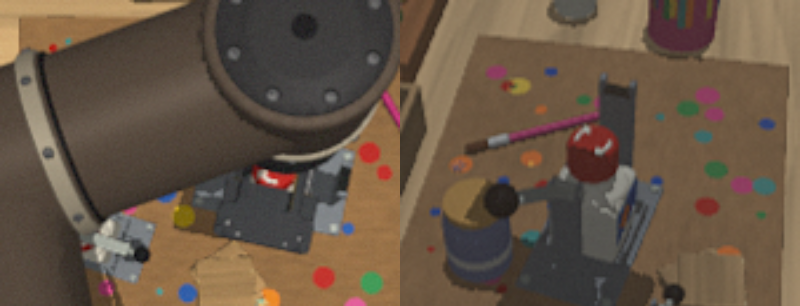

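Side view: the cap is released, and the knob is unmoved at side (228,195). The forearm hides it from the top camera. I take its centre from the first pair of pictures.

```bash
python3 - <<'E'
from fit import *
from mv import rows
U=[]
for n,f,s in(('top','t0',(179,177)),('side','s0',(228,195))):
    g=cv2.imread(f'pics/{f}.png').max(2); m=(g<50).astype(np.uint8); x,y=s; k=np.zeros_like(m);k[y-12:y+12,x-12:x+12]=m[y-12:y+12,x-12:x+12]
    k=cv2.morphologyEx(k,cv2.MORPH_OPEN,np.ones((5,5)))
    ys,xs=np.nonzero(k); print(n,xs.min(),xs.max(),ys.min(),ys.max(),xs.mean(),ys.mean()); U.append((n,((xs.min()+xs.max())/2,(ys.min()+ys.max())/2)))
T=tri(U); print('tri',T,[proj(n,T)[0]-u for n,u in U])
a=6.0859; ey=np.array([-np.sin(a),np.cos(a),0]);ex=np.array([np.cos(a),np.sin(a),0])
d=T-[.53,-.0052,0]; print('local x,y,z',d@ex,d@ey,d[2],'r',np.hypot(d@ey-.078,d[2]-.16),'ang',np.arctan2(d[2]-.16,.078-d@ey))
for b in(2.35,2.42,2.45):
    k=pts([.53,-.0052,a,b])[3]; print(b,k,[proj(n,k)[0]-u for n,u in U])
rows([T[0],T[1],.355],a-np.pi)
E
```

```text
top 174 183 172 181 178.4494382022472 176.53932584269663
side 222 233 191 200 227.92708333333334 195.65625
tri [0.5695 0.2059 0.2864] [array([-0.0035, -0.0408]), array([0.0457, 0.0077])]
local x,y,z -0.002637251441452065 0.21473949660529718 0.28636001508465564 r 0.1861841651270711 ang 2.395624824842564
2.35 [0.5706 0.1981 0.2909] [array([ 2.9721, -0.8025]), array([ 0.183, -4.298])]
2.42 [0.5724 0.2067 0.2815] [array([ 0.0667, -0.9172]), array([-1.237 ,  1.6848])]
2.45 [0.5731 0.2103 0.2773] [array([-1.0619, -0.9353]), array([-1.7979,  4.2307])]
shift [-0.2147  0.0027 -0.0041] turn [ 0.0023 -0.0006 -0.0035]
```

```bash
python3 -m crank '[{"grip":0,"tx":-0.05,"ty":0.003,"tz":0,"wx":0,"wy":0,"wz":0},{"grip":0,"tx":-0.1,"ty":0.003,"tz":0,"wx":0,"wy":0,"wz":0},{"grip":0,"tx":-0.15,"ty":0.003,"tz":0,"wx":0,"wy":0,"wz":0},{"grip":0,"tx":-0.2,"ty":0.003,"tz":0,"wx":0,"wy":0,"wz":0},{"grip":0,"tx":-0.215,"ty":0.003,"tz":0.01,"wx":0,"wy":0,"wz":0},{"grip":0,"tx":-0.215,"ty":0.003,"tz":0.045,"wx":0,"wy":0,"wz":0},{"grip":0,"tx":-0.215,"ty":0.003,"tz":0.075,"wx":0,"wy":0,"wz":0},{"grip":0,"tx":-0.215,"ty":0.003,"tz":0.089,"wx":0,"wy":0,"wz":0}]' 15
python3 - <<'E'
from mv import *
o=bot.observe(); print(o['force'])
b=shot('side','f_s.png')[120:260,190:340]; cv2.imwrite('pics/f.png',cv2.resize(b,(600,560))[:,:,::-1])
rows([.5695,.2059,.267],6.0859-np.pi)
E
```

```text
clock: 9.5
tool_pos: [0.5679, 0.2053, 0.2588]
tcp_rot: [[-0.2, -0.98, -0.006], [-0.98, 0.2, -0.003], [0.005, 0.005, -1.0]]
force: [0.0, -0.9, 0.1]
gripper_width: 0.0877
gripper_force: 0.0
[ 0.02249636 -0.91176009  0.12111894]
shift [-0.0011 -0.0015 -0.009 ] turn [ 0.0058 -0.005  -0.0038]
```

View pics/f.png

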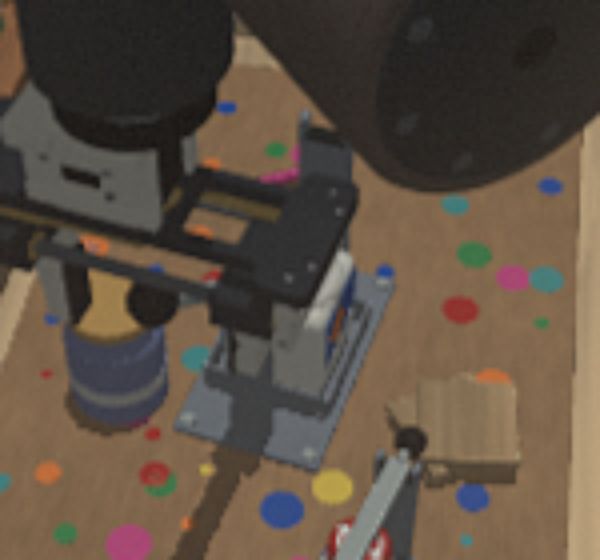

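The black knob, crop (152,300), sits between the two fingers (65,280) and (245,310). I close on it.

```bash
python3 -m crank '[{"grip":0.5,"tx":0,"ty":0,"tz":0,"wx":0,"wy":0,"wz":0},{"grip":1,"tx":0,"ty":0,"tz":0,"wx":0,"wy":0,"wz":0},{"grip":1,"tx":0,"ty":0,"tz":0,"wx":0,"wy":0,"wz":0},{"grip":1,"tx":0,"ty":0,"tz":0,"wx":0,"wy":0,"wz":0},{"grip":1,"tx":0,"ty":0,"tz":0,"wx":0,"wy":0,"wz":0},{"grip":1,"tx":0,"ty":0,"tz":0,"wx":0,"wy":0,"wz":0},{"grip":1,"tx":0,"ty":0,"tz":0,"wx":0,"wy":0,"wz":0}]' 15; python3 - <<'E'
from mv import *
np.set_printoptions(precision=4,suppress=True)
o=bot.observe(); print(o['force'],o['tool_pos'])
b0=2.396;r=.184
for b in np.linspace(b0,0,19): print(round(b,3),'tx',round(r*(np.cos(b)-np.cos(b0)),3),'tz',round(-r*(np.sin(b)-np.sin(b0)),3))
E
```

```text
clock: 10.25
tool_pos: [0.5699, 0.2063, 0.2637]
tcp_rot: [[-0.199, -0.98, 0.0], [-0.98, 0.199, 0.0], [-0.0, -0.0, -1.0]]
force: [-0.4, 0.1, -0.2]
gripper_width: 0.0373
gripper_force: 0.0
[-0.3528  0.1115 -0.2486] [0.5699 0.2063 0.2637]
2.396 tx 0.0 tz -0.0
2.263 tx 0.018 tz -0.017
2.13 tx 0.038 tz -0.031
1.997 tx 0.059 tz -0.043
1.864 tx 0.082 tz -0.051
1.73 tx 0.106 tz -0.057
1.597 tx 0.13 tz -0.059
1.464 tx 0.155 tz -0.058
1.331 tx 0.179 tz -0.054
1.198 tx 0.202 tz -0.047
1.065 tx 0.224 tz -0.036
0.932 tx 0.245 tz -0.023
0.799 tx 0.264 tz -0.007
0.666 tx 0.28 tz 0.011
0.532 tx 0.294 tz 0.031
0.399 tx 0.305 tz 0.053
0.266 tx 0.313 tz 0.076
0.133 tx 0.318 tz 0.1
0.0 tx 0.319 tz 0.125
```

```bash
python3 -m crank '[{"grip":1,"tx":0,"ty":0,"tz":0,"wx":0,"wy":0,"wz":0},{"grip":1,"tx":0,"ty":0,"tz":0,"wx":0,"wy":0,"wz":0},{"grip":1,"tx":0,"ty":0,"tz":0,"wx":0,"wy":0,"wz":0},{"grip":1,"tx":0,"ty":0,"tz":0,"wx":0,"wy":0,"wz":0}]' 15
```

```text
clock: 10.65
tool_pos: [0.5702, 0.2062, 0.2636]
tcp_rot: [[-0.199, -0.98, 0.0], [-0.98, 0.199, -0.0], [0.0, -0.0, -1.0]]
force: [2.1, -1.2, -1.1]
gripper_width: 0.0268
gripper_force: 15.0
```

```bash
python3 -m crank '[{"grip":1,"tx":0.018,"ty":0,"tz":-0.017,"wx":0,"wy":0,"wz":0},{"grip":1,"tx":0.038,"ty":0,"tz":-0.031,"wx":0,"wy":0,"wz":0},{"grip":1,"tx":0.059,"ty":0,"tz":-0.043,"wx":0,"wy":0,"wz":0},{"grip":1,"tx":0.082,"ty":0,"tz":-0.051,"wx":0,"wy":0,"wz":0},{"grip":1,"tx":0.106,"ty":0,"tz":-0.057,"wx":0,"wy":0,"wz":0},{"grip":1,"tx":0.13,"ty":0,"tz":-0.059,"wx":0,"wy":0,"wz":0},{"grip":1,"tx":0.13,"ty":0,"tz":-0.059,"wx":0,"wy":0,"wz":0}]' 15
```

```text
clock: 11.35
tool_pos: [0.5455, 0.0769, 0.3232]
tcp_rot: [[-0.201, -0.98, 0.004], [-0.98, 0.201, 0.0], [-0.001, -0.004, -1.0]]
force: [9.9, -2.6, -2.6]
gripper_width: 0.0265
gripper_force: 15.0
```

```bash
python3 -m crank '[{"grip":1,"tx":0.025,"ty":-0.002,"tz":0.001,"wx":0,"wy":0,"wz":0},{"grip":1,"tx":0.049,"ty":-0.003,"tz":0.005,"wx":0,"wy":0,"wz":0},{"grip":1,"tx":0.072,"ty":-0.003,"tz":0.012,"wx":0,"wy":0,"wz":0},{"grip":1,"tx":0.094,"ty":-0.003,"tz":0.023,"wx":0,"wy":0,"wz":0},{"grip":1,"tx":0.115,"ty":-0.003,"tz":0.036,"wx":0,"wy":0,"wz":0},{"grip":1,"tx":0.134,"ty":-0.003,"tz":0.052,"wx":0,"wy":0,"wz":0},{"grip":1,"tx":0.134,"ty":-0.003,"tz":0.052,"wx":0,"wy":0,"wz":0}]' 15
```

```text
clock: 12.05
tool_pos: [0.5205, -0.0546, 0.2695]
tcp_rot: [[-0.201, -0.98, 0.001], [-0.98, 0.201, -0.0], [0.0, -0.001, -1.0]]
force: [5.9, -1.9, -1.8]
gripper_width: 0.0266
gripper_force: 15.0
```

```bash
python3 -m crank '[{"grip":1,"tx":0.016,"ty":-0.001,"tz":0.018,"wx":0,"wy":0,"wz":0},{"grip":1,"tx":0.03,"ty":-0.002,"tz":0.038,"wx":0,"wy":0,"wz":0},{"grip":1,"tx":0.041,"ty":-0.002,"tz":0.06,"wx":0,"wy":0,"wz":0},{"grip":1,"tx":0.049,"ty":-0.002,"tz":0.083,"wx":0,"wy":0,"wz":0},{"grip":1,"tx":0.054,"ty":-0.002,"tz":0.107,"wx":0,"wy":0,"wz":0},{"grip":1,"tx":0.055,"ty":-0.002,"tz":0.12,"wx":0,"wy":0,"wz":0},{"grip":1,"tx":0.055,"ty":-0.002,"tz":0.126,"wx":0,"wy":0,"wz":0},{"grip":1,"tx":0.055,"ty":-0.002,"tz":0.126,"wx":0,"wy":0,"wz":0}]' 15; python3 -c "
from mv import *
rows([.53+.1062*-.193+.0,-.0052-.1062*.981,.141],YAW+np.pi)"
```

```text
clock: 12.85
tool_pos: [0.5104, -0.1079, 0.1439]
tcp_rot: [[-0.2, -0.98, -0.002], [-0.98, 0.2, -0.001], [0.001, 0.002, -1.0]]
force: [0.8, -5.5, -1.6]
gripper_width: 0.0271
gripper_force: 15.0
shift [0.0016 0.0006 0.0029] turn [ 0.0019 -0.0014 -0.0035]
```

Nearly home with no contact yet, so I push on down in small steps.

```bash
python3 -m crank '[{"grip":1,"tx":0.001,"ty":0,"tz":0.003,"wx":0,"wy":0,"wz":0},{"grip":1,"tx":0.001,"ty":0,"tz":0.006,"wx":0,"wy":0,"wz":0},{"grip":1,"tx":0.001,"ty":0,"tz":0.009,"wx":0,"wy":0,"wz":0},{"grip":1,"tx":0.001,"ty":0,"tz":0.009,"wx":0,"wy":0,"wz":0}]' 25
```

```text
clock: 13.25
tool_pos: [0.5106, -0.1083, 0.1373]
tcp_rot: [[-0.199, -0.98, 0.0], [-0.98, 0.199, -0.0], [0.0, -0.0, -1.0]]
force: [-8.9, 1.5, 15.3]
gripper_width: 0.0264
gripper_force: 25.0
```

```bash
python3 -m crank '[{"grip":1,"tx":0,"ty":0,"tz":0.002,"wx":0,"wy":0,"wz":0},{"grip":1,"tx":0,"ty":0,"tz":0.004,"wx":0,"wy":0,"wz":0},{"grip":1,"tx":0,"ty":0,"tz":0.004,"wx":0,"wy":0,"wz":0},{"grip":1,"tx":0,"ty":0,"tz":0.004,"wx":0,"wy":0,"wz":0}]' 35
```

```text
clock: 13.65
tool_pos: [0.5107, -0.1085, 0.1356]
tcp_rot: [[-0.198, -0.98, 0.002], [-0.98, 0.198, -0.001], [0.001, -0.002, -1.0]]
force: [-16.5, 3.6, 35.5]
gripper_width: 0.0261
gripper_force: 35.0
```

```bash
python3 -m crank '[{"grip":1,"tx":0,"ty":0,"tz":-0.004,"wx":0,"wy":0,"wz":0},{"grip":0,"tx":0,"ty":0,"tz":-0.004,"wx":0,"wy":0,"wz":0},{"grip":0,"tx":0,"ty":0,"tz":-0.004,"wx":0,"wy":0,"wz":0},{"grip":0,"tx":0,"ty":0,"tz":-0.004,"wx":0,"wy":0,"wz":0},{"grip":0,"tx":0,"ty":0,"tz":-0.05,"wx":0,"wy":0,"wz":0},{"grip":0,"tx":0,"ty":0,"tz":-0.1,"wx":0,"wy":0,"wz":0},{"grip":0,"tx":0,"ty":0,"tz":-0.15,"wx":0,"wy":0,"wz":0},{"grip":0,"tx":0,"ty":0,"tz":-0.2,"wx":0,"wy":0,"wz":0}]' 35
python3 -m crank '[{"grip":0,"tx":0.05,"ty":0,"tz":0,"wx":0,"wy":0,"wz":0},{"grip":0,"tx":0.1,"ty":0,"tz":0,"wx":0,"wy":0,"wz":0},{"grip":0,"tx":0.15,"ty":0,"tz":0,"wx":0,"wy":0,"wz":0},{"grip":0,"tx":0.2,"ty":0,"tz":0,"wx":0,"wy":0,"wz":0},{"grip":0,"tx":0.25,"ty":0,"tz":0,"wx":0,"wy":0,"wz":0},{"grip":0,"tx":0.3,"ty":0,"tz":0,"wx":0,"wy":0,"wz":0},{"grip":0,"tx":0.3,"ty":0,"tz":0,"wx":0,"wy":0,"wz":0}]'
python3 - <<'E'
from fit import *
a=shot('top','g_t.png')[130:260,150:320]; b=shot('side','g_s.png')[100:260,190:340]
U=[]
for n in('top','side'): print(n,[(np.round(m['position'],1),round(m['confidence'],2)) for m in bot.mark_of(n,'knob')[:3]])
P=pts([.53,-.0052,6.0859,0])
for n in('top','side'): print('closed expected',proj(n,P[3]))
cv2.imwrite('pics/g.png',np.hstack([cv2.resize(a,(400,400)),cv2.resize(b,(375,400))])[:,:,::-1])
E
```

```text
clock: 14.45
tool_pos: [0.5109, -0.1082, 0.3334]
tcp_rot: [[-0.199, -0.98, 0.0], [-0.98, 0.199, 0.0], [-0.0, -0.0, -1.0]]
force: [1.2, 1.3, 0.5]
gripper_width: 0.0769
gripper_force: 0.0
clock: 15.15
tool_pos: [0.4497, -0.4071, 0.3298]
tcp_rot: [[-0.204, -0.979, -0.002], [-0.979, 0.204, 0.0], [0.0, 0.002, -1.0]]
force: [0.9, 0.5, -0.2]
gripper_width: 0.0877
gripper_force: 0.0
top [(array([206.8, 237.5]), 0.81), (array([306.6, 207.3]), 0.62), (array([242.1, 248.6]), 0.39)]
side [(array([290.6, 227.4]), 0.65), (array([272.3, 146.8]), 0.62)]
closed expected [[307.5696 208.3501]]
closed expected [[274.7118 145.7543]]
```

View pics/g.png

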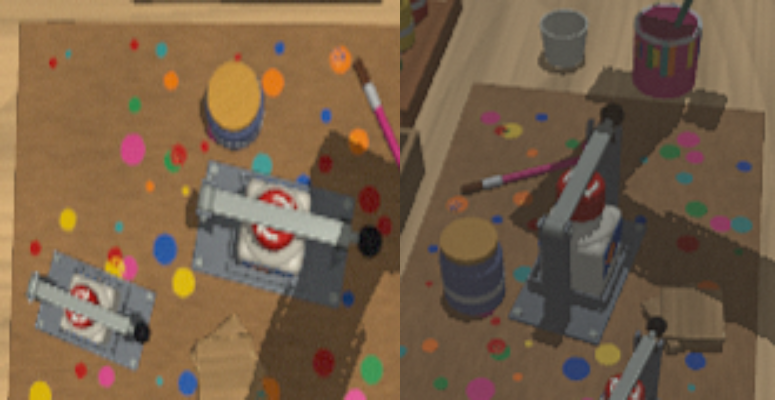

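The bar lies across the cap in the catch. The knob shows at side (275,146) and top (307,207), where the closed pose predicts it. The jar, brush, tiles, tin and cup are in place, so I hand in.

```bash
python3 -c "
from workcell import bot
print(bot.observe()['clock'],bot.hand_in())"
```

```text
the job is handed in; nothing more can be done
15.35 None
```

I tightened the red cap to its firm stop while holding it pressed, then swung the hold-down bar over and pushed it home in its catch; I moved nothing else and handed the job in at 15.4 s, with no verdict returned.

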